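Take the utensil caddy down from its keyhole strip and stand it on the drying tray

ROBOT

A 6-joint arm with a two-finger parallel gripper is mounted at the origin on the work surface. World frame = base frame: x ahead of the robot, y to its left, z up, the work surface at z = 0. Lengths are in mm, angles in rad, forces in N, time in s.
With the tool pointing down it reaches from about 300 to 875 mm from the base axis. Payload 6.4 kg.
Tool frame: the origin (TCP) lies at the centre of the arm's flange, where the gripper is bolted on; the fingertips stand 166 mm ahead of it and the grasp point (between the pads) lies 147 mm ahead of it; z points along the fingers, y is the line along which they close (so a half turn about z gives the same grasp; the last joint's range is limited). The gripper opens to 88 mm and grips with 3 to 60 N. Pads are 18 mm wide; open, the fingers measure 123 mm over their backs; the gripper's body (75 mm by 187 mm) begins 45 mm behind the grasp point.
Start: joints at [0.959, 0.181, 1.607, -0, 1.354, -0.206], TCP at [226.974, 528.323, 404.714] pointing down, gripper open.
Joint ranges: [-2.99, 2.99], [-0.89, 2.07], [0.3, 2.58], [-1.14, 4.28], [0, 2.63], [-3.12, 3.12]. Speed limits (rad/s): [2.57, 2.57, 3.01, 3.14, 3.14, 3.14].

INTERFACE

Orientations are given as a rotation vector (axis times angle).
In Python, from cell import read_state, grab_frame, camera_params, job_done gives the robot as it stands.
- The arm moves only by the tool step_arm, never from a script. Its argument "plan" is a list of rows, each an object with "translation": the shift along the tool's x, y, z as a fraction of full scale, a list of three; "dr": the turn, a rotation vector about the tool's x, y, z as a fraction of full scale, a list of three; "fingers": the opening, from 0 (shut) to 1 (fully open). In form: [{"translation": [x, y, z], "dr": [ax, ay, az], "fingers": fingers}, ...]. A call has 1 to 12 rows; each row shifts and turns the commanded pose from where the row before left it, along the tool's axes as they then stand; what a row does not reach is not made up. Full scale, the value 1, is 3 cm for a shift and 0.08 rad for a turn. A row lasts 1/12 s, in which the tool goes at most 41.7 mm and 7.16 degrees, less where a joint would pass 70% of its speed; a pose out of reach is approached as far as the arm can. A call with a number of a shift or a turn outside -1 to 1 is refused whole. A call with a gripper value outside its range is refused whole. The fingers move at their own pace and stop on an object; "newtons" is the grip in N (left out, the last holds). Time passes only in rows, so rows that do not move let the fingers close. It gives the time, the measured TCP pose, the force, the opening and the grip force at its end, in the units of the state.
- read_state(): the state, without advancing time (a new reading comes with each control period).
- grab_frame(name): name is "side" or "top" or "wrist"; returns (picture, depth): 420x560x3 uint8, blue, green, red; 420x560 float32, mm along the optical axis (not along the pixel's ray), 0 where there is no reading.
- camera_params(name): a dict with "fov_y" (degrees; the focal length in pixels is half the picture's height over the tangent of half this angle, whatever the lens; pixels are square), "cx", "cy" (the principal point, pixels), "extrinsics" (4x4, takes a point from world to camera coordinates). Camera axes: x right, y down, z forward; pixel columns grow to the right and rows downward; lengths in mm; the calibration is good to about 2 mm. A picture is of the moment at which its call begins: read the wrist's pose just before it. camera_params takes no time and is no camera call; for the wrist camera it gives the pose at the moment of the call.
- job_done(): hands the job in; it is judged then, once.
The state is a dict: "time": time; "q": joint angles; "joint_vel": joint speeds; "tau": joint torques, N m; "tcp_pos": TCP position; "tool_rot": TCP orientation; "wrist_force": force on the tool from outside, world axes, zero at the start; "wrist_torque": the same for the moment, N m; "finger_gap": opening from 0.0 (shut) to 1.0 (fully open); "grasp_force": force on a finger pad.
Only numpy, scipy, OpenCV 4.12 (cv2) and the standard library are available. Lean on these libraries where they do the work, as an engineer would, in place of code of your own. Each camera call takes 0.05 s, during which the arm holds its last target. There are 200 camera calls.

TASK

The empty white metal utensil caddy hanging under the wire shelf is due for a wash: slide it along its slotted strip to the round opening at the end away from the robot, ease its headed stud out there without forcing it, and take it down. Set it down gently, upright, on the grey drying tray and let go, leaving everything else where it is.

Things in the scene. Friction and masses are not known exactly. Their poses are not given: they have to be found in the camera images.
- caddy: Open-topped white metal box, 75 mm deep (x), 58 mm wide (y), 115 mm tall, about 0.25 kg, empty. Origin: centre of its underside; z up, +x towards its back (stud side); its front looks to the robot's left. It hangs with its underside about 112 mm up, 10 to 75 mm to the -y side of the stand's middle, free only to slide along the strip. Its flat sides, 58 mm apart, are free to grip.
- caddy_stud (a point): Root of the stud, on the caddy's back face at mid width, 95 mm above its underside; caddy axes. The stud points along the caddy's +x: a shank 8 mm in diameter and 6.5 mm long, then a round head 18 mm in diameter, 5 mm thick (11.5 mm in all). Between head and caddy the 4 mm strip has 2.5 mm of play.
- stand: Fixed steel over-counter stand. Origin: on the worktop below its middle, in the plane of the strip's front face; +x back through the strip (to the robot's right), +y along it (away from the robot), z up. Posts at y = +-170 mm, 325 mm tall, behind the strip; flat feet from x = -75 to 75 mm. A bar, front at x = 0, 135 mm up, props the caddy's back. Only the caddy is in front of the strip.
- shelf_edge (a point): Underside of the wire shelf at the middle of its front edge, 297 mm above the worktop and 73 mm in front of the strip; stand axes. The shelf, with spice jars on it, reaches 170 mm to either side and back over the strip, so it covers all but the front 10 mm of the caddy: a gripper must come in from the front, tilted, below this edge.
- slot_mid (a point): Point of the stand at the height of the slot's centre line, 210 mm up, in the strip's front plane, at the stand's y = 0; stand axes. The strip (upright plate 260 long, 44 tall, 4 mm thick) has a level slot 11 mm wide, from 105 mm on the -y side of the strip's middle to the round opening. The strip is clipped tight with its middle up to 15 mm off this point along y: offset not reported.
- opening_nominal (a point): Where the round opening, 24 mm in diameter, would be with the strip's middle exactly at slot_mid: 90 mm from it along +y; the true one lies up to 15 mm either way, so feel for it. Only there does the stud's head pass, along -x. Slid along +y to the stop, the shank rests 8 mm beyond the opening's centre. In the slot the shank rests at the bottom, with 3 mm of play above it.
- tray: Fixed grey plastic drying tray, 180 mm (x) by 240 mm (y), floor 6 mm above the worktop, rim 14 mm high and 5 mm thick. Origin: centre of its underside, z up. It stands to the left of the stand, nearer to or farther from the robot.
- lunch: Closed pink plastic lunch container, 116 by 166 mm, 60 mm high; origin at the centre of its underside. It stands next to the tray. Leave alone.
- jar: Glass jar with hinged clamp lid, 100 mm in diameter, 148 mm tall, behind the stand; origin at the centre of its underside. Leave alone.
- lidrack: White slotted rack with five flat silicone lids standing upright in it, 200 (x) by 90 mm, up to 164 mm tall, behind the stand; origin at the centre of its underside. Leave alone.
- strainer: Steel tea strainer lying on the worktop between stand and robot, bowl 68 mm in diameter and 30 mm high, handle reaching 150 mm along its -x; origin under the middle of the bowl. Leave alone.
- spoon: Bamboo spoon, 200 mm long, lying on the worktop below the caddy; origin under its middle, lengthwise along its x. Leave alone.
There are look-alikes about, which are no part of the job. Of the things like the caddy, leave any that is red; of the rest the smaller one is meant.

How it is judged:
By the outcome, as a careful person would: the job done as asked, in the order asked, and still so for the second after the job is handed in, with the robot touching nothing.
It also fails if it takes over 45 s, if anything falls off the work surface, if the arm or the gripper's body presses on something with over 40 N, if the wrist force passes 120 N, or if a joint passes its speed limit or range.

## Working session

There is one attempt and no reset: what is moved stays moved. The work goes in short steps, Python scripts to look and compute and a tool call to move; the robot and the scene stay as the last step left them, time stands still between calls to the robot, and variables do not carry over. Pictures are saved under pics/ and viewed, at most 10 in all, crops included, and the job is handed in when it is done.

Besides the shell and the picture viewer there is one more tool, called after "Call:" in YAML: its name, and indented under it one key for each argument. step_arm: Moves the arm, as the interface text tells. Shift numbers are shares of 3 cm and turn numbers shares of 0.08 rad, none past 1 either way. Its arguments: {"type":"object","properties":{"plan":{"type":"array"},"newtons":{"type":"number"}},"required":["plan"]}

```bash
ls; mkdir -p pics
cat > h.py <<'E'
import numpy as np, cv2
from cell import *
from scipy.spatial.transform import Rotation as R
def K(n):
    p=camera_params(n); f=210/np.tan(np.radians(p['fov_y'])/2); return f,p['cx'],p['cy'],np.array(p['extrinsics'])
def cloud(n,d,k=None):
    f,cx,cy,E=k or K(n); v,u=np.mgrid[:420,:560]
    P=np.stack([(u-cx)/f*d,(v-cy)/f*d,d],-1); return (P-E[:3,3])@E[:3,:3]
E
python3 - <<'E'
from h import *
for n in ['side','top','wrist']:
    k=K(n); im,d=grab_frame(n); cv2.imwrite(f'pics/{n}0.png',im); np.save(f'pics/{n}0.npy',cloud(n,d,k)); 
    print(n,k[0],camera_params(n).keys(),np.round(-k[3][:3,:3].T@k[3][:3,3]),np.round(k[3][:3,:3],2).tolist())
a=cv2.imread('pics/side0.png');b=cv2.imread('pics/top0.png')
cv2.imwrite('pics/st.png',cv2.resize(np.hstack([a,b]),(800,300)))
print(read_state())
E
```

```text
pics
side 510.97218538212843 dict_keys(['fov_y', 'cx', 'cy', 'extrinsics']) [ 503.  803. 1180.] [[-1.0, -0.04, 0.0], [-0.03, 0.74, -0.68], [0.02, -0.68, -0.74]]
top 480.3971764659207 dict_keys(['fov_y', 'cx', 'cy', 'extrinsics']) [ 459.  -80. 1230.] [[-0.01, -1.0, 0.03], [-1.0, 0.01, -0.07], [0.07, -0.03, -1.0]]
wrist 292.5968483930877 dict_keys(['fov_y', 'cx', 'cy', 'extrinsics']) [161. 556. 385.] [[0.39, 0.92, -0.0], [0.88, -0.38, 0.28], [0.26, -0.11, -0.96]]
{'time': 0.15, 'q': array([ 9.58721108e-01,  1.81369244e-01,  1.60775522e+00,  1.90558440e-05,
        1.35377005e+00, -2.06311118e-01]), 'joint_vel': array([ 0.00016877, -0.00246031, -0.00244933, -0.00110042,  0.00014305,
        0.00105845]), 'tau': array([ 3.01735221e-03, -4.34224212e+01, -3.42177773e+01,  7.03005167e-02,
        3.55110888e-02, -8.83496386e-05]), 'tcp_pos': array([226.84576567, 528.16506553, 404.02875559]), 'tool_rot': array([-6.32907665e-01, -3.07663247e+00,  1.86417897e-03]), 'wrist_force': array([-0.05155652, -0.81876758, -1.19550738]), 'wrist_torque': array([-0.05060381, -0.0811232 , -0.01140034]), 'grasp_force': 0.0, 'finger_gap': 0.9968402104020986}
```

View pics/side0.png

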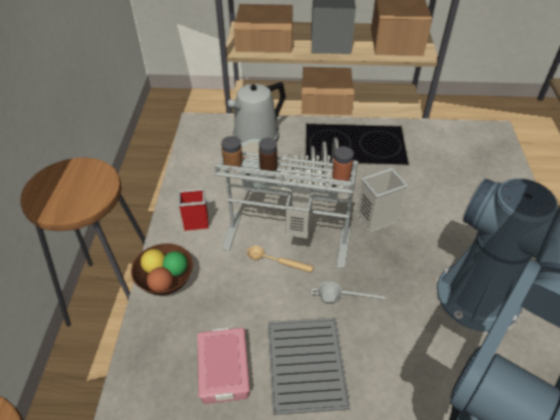

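View pics/top0.png

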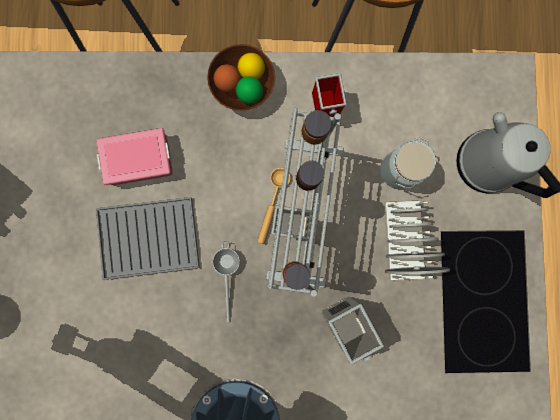

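The side view shows three boxes: the red one at (194,211) is excluded. The open box standing at (384,195) is bigger. The white one at (299,216), hanging under the shelf, is the smaller and fits. The tray is at (306,365), lunch at (222,365), strainer at (330,292) and spoon at (285,260).

Run:
```python
from h import *
a=cv2.imread('pics/side0.png')
cv2.imwrite('pics/crop.png',cv2.resize(a[120:280,180:420],(792,528),interpolation=cv2.INTER_CUBIC))
T=np.load('pics/top0.npy');S=np.load('pics/side0.npy')
# stand posts/shelf: points with z 285..330
np.set_printoptions(precision=1,suppress=True)
m=(T[...,2]>285)&(T[...,2]<325)&(np.abs(T[...,0]-500)<350); v,u=np.nonzero(m); s=(u>250)&(u<350)&(v>90)&(v<310)
P=T[v[s],u[s]]; print('shelf',len(P),cv2.minAreaRect(P[:,:2].astype(np.float32)),cv2.boxPoints(cv2.minAreaRect(P[:,:2].astype(np.float32))), P[:,2].mean())
# tray
m=(T[...,2]>3)&(T[...,2]<30);m[:, :90]=0;m[:,205:]=0;m[:190]=0;m[285:]=0
P=T[m];r=cv2.minAreaRect(P[:,:2].astype(np.float32));print('tray',r,np.median(P[:,2]))
# lunch
m=(T[...,2]>40)&(T[...,2]<80);m[:, :80]=0;m[:,190:]=0;m[:120]=0;m[195:]=0
P=T[m];print('lunch',cv2.minAreaRect(P[:,:2].astype(np.float32)))
# caddy from side, crop
for (u,v) in [(292,200),(292,210),(299,200),(306,205),(299,220),(299,230),(290,230),(307,230)]: print(u,v,S[v,u],a[v,u])
for (u,v) in [(228,240),(343,255),(217,168),(356,185)]: print(u,v,S[v,u],a[v,u])
```

```text
shelf 2499 ((535.0573120117188, -155.56387329101562), (96.79835510253906, 350.456298828125), 81.40093994140625) [[ 354.6 -177.2]
 [ 701.1 -229.6]
 [ 715.6 -133.9]
 [ 369.   -81.5]] 305.5485067259291
tray ((471.07415771484375, 220.0284881591797), (287.74395751953125, 237.8668670654297), 89.6506576538086) 6.533177773219673
lunch ((669.7762451171875, 243.76792907714844), (118.34529113769531, 175.1514129638672), 9.688163757324219)
292 200 [ 516.5 -168.8  182.3] [ 96 104 107]
292 210 [515.  -99.1 216.8] [138 148 151]
299 200 [ 497.4 -172.7  179. ] [104 112 115]
306 205 [ 477.9 -163.6  169.6] [139 149 152]
299 220 [496.  -92.3 186.6] [108 117 120]
299 230 [495.  -96.1 142.4] [104 113 116]
290 230 [ 519.3 -102.3  134. ] [133 145 147]
307 230 [ 473.3 -104.8  133.4] [115 125 128]
228 240 [ 704.  -161.8   11. ] [162 168 166]
343 255 [ 364.3 -121.7    8.1] [161 168 165]
217 168 [ 707.9 -152.8  306.6] [120 125 123]
356 185 [ 308.9 -424.2    0.2] [124 135 140]
```

View pics/crop.png

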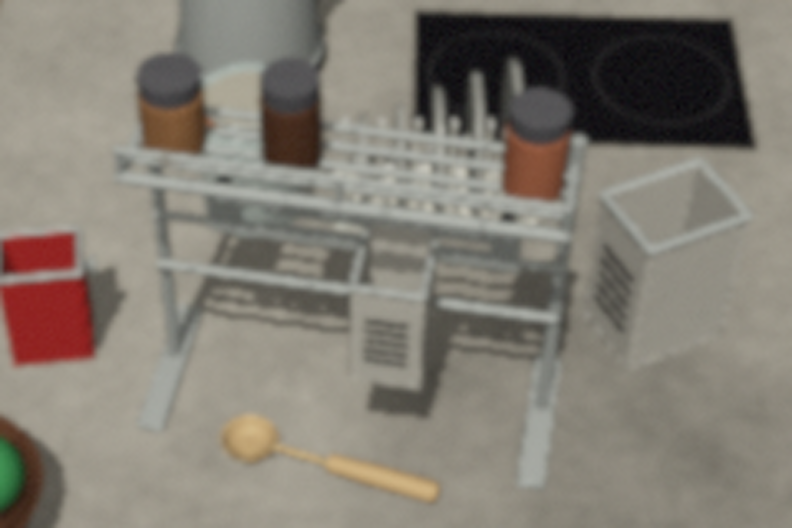

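The crop shows the white caddy hanging at about (390,310), with the red one at (45,300) and the larger white one at (670,260) standing on the worktop. The stand yaw is about -8.6°, and the caddy front fits its expected x of -76 mm.

```bash
cat >> h.py <<'E'
from scipy.linalg import expm,logm
YAW=np.radians(-8.6); EY=np.array([np.cos(YAW),np.sin(YAW),0]); EX=np.array([np.sin(YAW),-np.cos(YAW),0]); O=np.array([531.4,-179.9,0])
Z=np.array([0,0,1.])
def s2w(p): return O+p[0]*EX+p[1]*EY+p[2]*Z
def w2s(p): return np.array([(p-O)@EX,(p-O)@EY,p[2]])
def rot(deg,ey=EY,ex=EX):
    t=np.radians(deg); z=ex*np.cos(t)-Z*np.sin(t); return np.stack([np.cross(ey,z),ey,z],1)
def M(Rm,p): T=np.eye(4);T[:3,:3]=Rm;T[:3,3]=p;return T
def cur(): s=read_state(); return M(R.from_rotvec(s['tool_rot']).as_matrix(),s['tcp_pos'])
def grasp2tcp(Rm,g): return g-147*Rm[:,2]
def plan(T,N):
    D=np.linalg.inv(cur())@T; t=expm(np.real(logm(D))/N)
    print(N,'trans',np.round(t[:3,3]/30,3),'dr',np.round(R.from_matrix(t[:3,:3]).as_rotvec()/.08,3))
    C=cur()
    print('mid tip',[ (C@np.linalg.matrix_power(t,k)@[0,0,166,1])[:3].round() .tolist() for k in range(0,N+1,4)])
E
python3 - <<'E'
from h import *
A=rot(35); g=s2w(np.array([-60-110*.819,-47,187+110*.574]))
print(A,g,grasp2tcp(A,g)); T=M(A,grasp2tcp(A,g)); plan(T,24)
P=np.load('pics/top0.npy'); 
im=cv2.imread('pics/top0.png')
m=np.zeros((420,560),np.uint8); z=P[...,2]; m[190:290,85:210]=((z>9)&(z<25))[190:290,85:210]*255
m=cv2.morphologyEx(m,cv2.MORPH_CLOSE,np.ones((5,5))); 
c=max(cv2.findContours(m,0,2)[0],key=cv2.contourArea); r=cv2.minAreaRect(c); print(r)
bp=cv2.boxPoints(r)
f,cx,cy,E=K('top')
for b in bp:
    d=E[:3,:3].T@np.array([(b[0]-cx)/f,(b[1]-cy)/f,1]); o=-E[:3,:3].T@E[:3,3]; print((o+d*(14-o[2])/d[2]).round(1))
E
```

```text
[[ 0.08576995  0.98875638 -0.12249218]
 [ 0.56712736 -0.14953534 -0.80994181]
 [-0.81915204  0.         -0.57357644]] [507.37220979 -24.46939363 250.14      ] [525.37856058  94.59205257 334.45573614]
24 trans [-0.686  0.073  0.444] dr [ 0.327 -0.423  0.629]
mid tip [[227.0, 528.0, 238.0], [316.0, 469.0, 191.0], [395.0, 387.0, 162.0], [456.0, 288.0, 153.0], [497.0, 179.0, 163.0], [514.0, 67.0, 193.0], [505.0, -40.0, 239.0]]
((146.95065307617188, 237.86109924316406), (71.735595703125, 97.7773208618164), 83.24642944335938)
[544.2 350.   14. ]
[571.8 107.9  14. ]
[392.5  86.2  14. ]
[366.6 326.3  14. ]
```

Call:
step_arm:
  plan:
    - {"translation": [-0.69, 0.07, 0.44], "dr": [0.33, -0.42, 0.63], "fingers": 1}
    - {"translation": [-0.69, 0.07, 0.44], "dr": [0.33, -0.42, 0.63], "fingers": 1}
    - {"translation": [-0.69, 0.07, 0.44], "dr": [0.33, -0.42, 0.63], "fingers": 1}
    - {"translation": [-0.69, 0.07, 0.44], "dr": [0.33, -0.42, 0.63], "fingers": 1}
    - {"translation": [-0.69, 0.07, 0.44], "dr": [0.33, -0.42, 0.63], "fingers": 1}
    - {"translation": [-0.69, 0.07, 0.44], "dr": [0.33, -0.42, 0.63], "fingers": 1}
    - {"translation": [-0.69, 0.07, 0.44], "dr": [0.33, -0.42, 0.63], "fingers": 1}
    - {"translation": [-0.69, 0.07, 0.44], "dr": [0.33, -0.42, 0.63], "fingers": 1}
    - {"translation": [-0.69, 0.07, 0.44], "dr": [0.33, -0.42, 0.63], "fingers": 1}
    - {"translation": [-0.69, 0.07, 0.44], "dr": [0.33, -0.42, 0.63], "fingers": 1}
    - {"translation": [-0.69, 0.07, 0.44], "dr": [0.33, -0.42, 0.63], "fingers": 1}
    - {"translation": [-0.69, 0.07, 0.44], "dr": [0.33, -0.42, 0.63], "fingers": 1}

```text
time: 1.15
tcp_pos: [441.2, 364.9, 299.3]
tool_rot: [1.356, 2.407, -0.547]
wrist_force: [0.4, -0.1, -0.1]
finger_gap: 0.999
grasp_force: 0.0
```

Run:
```python
from h import *
A=rot(35); g=s2w(np.array([-60-110*.819,-47,187+110*.574])); plan(M(A,grasp2tcp(A,g)),12)
s=read_state();print(s['q'].round(3),s['time'],s['joint_vel'].round(2),s['tcp_pos'])
```

```text
12 trans [-0.679  0.075  0.441] dr [ 0.321 -0.423  0.628]
mid tip [[456.0, 286.0, 154.0], [497.0, 177.0, 164.0], [513.0, 66.0, 193.0], [505.0, -40.0, 239.0]]
[ 0.598  0.389  1.612 -0.47   1.381  0.201] 1.15 [-0.41  0.09  0.04 -0.46  0.1   0.39] [441.16694407 364.87435886 299.30774003]
```

Call:
step_arm:
  plan:
    - {"translation": [-0.68, 0.07, 0.44], "dr": [0.32, -0.42, 0.63], "fingers": 1}
    - {"translation": [-0.68, 0.07, 0.44], "dr": [0.32, -0.42, 0.63], "fingers": 1}
    - {"translation": [-0.68, 0.07, 0.44], "dr": [0.32, -0.42, 0.63], "fingers": 1}
    - {"translation": [-0.68, 0.07, 0.44], "dr": [0.32, -0.42, 0.63], "fingers": 1}
    - {"translation": [-0.68, 0.07, 0.44], "dr": [0.32, -0.42, 0.63], "fingers": 1}
    - {"translation": [-0.68, 0.07, 0.44], "dr": [0.32, -0.42, 0.63], "fingers": 1}
    - {"translation": [-0.68, 0.07, 0.44], "dr": [0.32, -0.42, 0.63], "fingers": 1}
    - {"translation": [-0.68, 0.07, 0.44], "dr": [0.32, -0.42, 0.63], "fingers": 1}
    - {"translation": [-0.68, 0.07, 0.44], "dr": [0.32, -0.42, 0.63], "fingers": 1}
    - {"translation": [-0.68, 0.07, 0.44], "dr": [0.32, -0.42, 0.63], "fingers": 1}
    - {"translation": [-0.68, 0.07, 0.44], "dr": [0.32, -0.42, 0.63], "fingers": 1}
    - {"translation": [-0.68, 0.07, 0.44], "dr": [0.32, -0.42, 0.63], "fingers": 1}

```text
time: 2.15
tcp_pos: [523.4, 94.0, 334.9]
tool_rot: [1.789, 1.535, -0.926]
wrist_force: [0.3, -0.3, 0.1]
finger_gap: 1.002
grasp_force: 0.0
```

Run:
```python
from h import *
A=rot(35); g=s2w(np.array([-60-110*.819,-47,187+110*.574])); plan(M(A,grasp2tcp(A,g)),2)
s=read_state();print(s['q'].round(3),s['time'],s['joint_vel'].round(2),s['tcp_pos'])
k=K('wrist'); im,d=grab_frame('wrist'); cv2.imwrite('pics/w1.png',im); P=cloud('wrist',d,k); np.save('pics/w1.npy',P)
```

```text
2 trans [ 0.014  0.03  -0.008] dr [-0.006 -0.023 -0.012]
mid tip [[503.0, -40.0, 239.0]]
[ 0.168  0.344  1.692 -0.888  1.542  0.558] 2.15 [-0.44 -0.17  0.11 -0.37  0.21  0.31] [523.43832984  94.00028304 334.88222543]
```

View pics/w1.png

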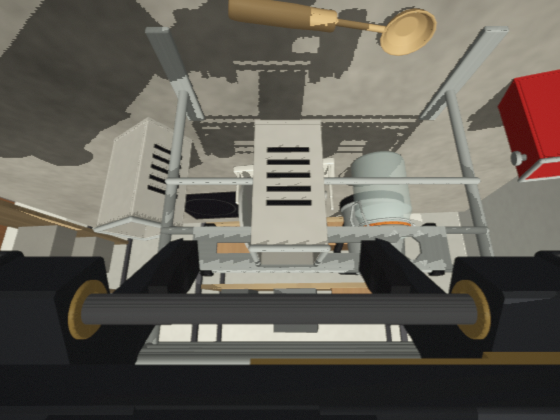

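The wrist view shows the caddy front spanning columns 252–323 and rows 122–248 (upside down), centred between the fingers. The stand's bar is near row 180, and the shelf is below row 300.

Run:
```python
from h import *
np.set_printoptions(precision=1,suppress=True)
P=np.load('pics/w1.npy'); S=np.apply_along_axis(w2s,2,P)
m=np.zeros((420,560),bool); m[115:260,235:340]=1
m&=(S[...,0]<-68)&(S[...,0]>-90)&(S[...,2]>100)
Q=S[m]; print(len(Q),np.median(Q,0),Q.min(0),Q.max(0))
W=P[m][:,:2]; c=W.mean(0); u,s,vt=np.linalg.svd(W-c); print('yaw',np.degrees(np.arctan2(vt[0,1],vt[0,0])))
for v in (130,160,200,230,243):
    r=S[v,235:340]; k=m[v,235:340]; 
    if k.any(): print(v,r[k][0],r[k][-1])
    # edges of strip bar
for v,us in ((181,(180,210,230,360,420,460)),(30,()),):
    for u in us: print(v,u,S[v,u],P[v,u])
for z0,z1,x0,x1 in ((125,150,-15,15),(185,235,-15,15)):
    b=(S[...,2]>z0)&(S[...,2]<z1)&(np.abs(S[...,0])<25)&(np.abs(S[...,1])<150)
    if b.sum()>50:
        B=S[b]; pf=np.polyfit(B[:,1],B[:,0],1); print('bar',len(B),np.median(B,0),np.percentile(B[:,0],5),'slope deg',np.degrees(np.arctan(pf[0])),pf[1])
```

```text
9468 [-76.7 -41.6 178.5] [-81.8 -72.  111.3] [-68.3 -11.8 229. ]
yaw -8.59608765959645
130 [-73.6 -70.5 121.8] [-75.4 -13.2 123.1]
160 [-76.5 -70.3 152.5] [-76.8 -13.1 152.8]
200 [-76.2 -70.2 187.6] [-77.4 -13.4 188.2]
230 [-78.4 -70.1 212.5] [-78.  -13.2 212.6]
243 [-78.5 -69.8 222.5] [-77.5 -12.9 222.4]
181 180 [   0.2 -157.2  138.2] [ 376.  -156.6  138.2]
181 210 [   0.4 -124.4  138.1] [ 408.3 -161.7  138.1]
181 230 [   0.1 -102.4  138.4] [ 430.1 -164.7  138.4]
181 360 [ -0.1  39.7 138.8] [ 570.6 -185.8  138.8]
181 420 [  1.2 105.8 138.4] [ 635.8 -196.9  138.4]
181 460 [  0.8 149.3 138.7] [ 678.9 -203.   138.7]
bar 1467 [  0.6  34.5 137.7] -0.8644765773245349 slope deg -0.1472250586162693 0.9114425933712496
bar 7160 [ -0.3   0.2 217.1] -7.224704946198262 slope deg 0.2707297317486901 -0.5458277697242034
```

Run:
```python
from h import *
A=rot(35); plan(M(A,grasp2tcp(A,s2w(np.array([-60,-41.7,185])))),8)
```

```text
8 trans [0.022 0.027 0.456] dr [-0.005  0.    -0.012]
mid tip [[503.0, -43.0, 241.0], [500.0, -86.0, 208.0], [497.0, -130.0, 174.0]]
```

Call:
step_arm:
  plan:
    - {"translation": [0.02, 0.03, 0.46], "dr": [0, 0, -0.01], "fingers": 1}
    - {"translation": [0.02, 0.03, 0.46], "dr": [0, 0, -0.01], "fingers": 1}
    - {"translation": [0.02, 0.03, 0.46], "dr": [0, 0, -0.01], "fingers": 1}
    - {"translation": [0.02, 0.03, 0.46], "dr": [0, 0, -0.01], "fingers": 1}
    - {"translation": [0.02, 0.03, 0.46], "dr": [-0.01, 0, -0.01], "fingers": 1}
    - {"translation": [0.02, 0.03, 0.46], "dr": [-0.01, 0, -0.01], "fingers": 1}
    - {"translation": [0.02, 0.03, 0.46], "dr": [-0.01, 0, -0.01], "fingers": 1}
    - {"translation": [0.02, 0.03, 0.43], "dr": [-0.01, 0, -0.01], "fingers": 1}
    - {"translation": [0, 0, 0], "dr": [0, 0, 0], "fingers": 1}

```text
time: 2.95
tcp_pos: [516.9, 7.0, 265.9]
tool_rot: [1.782, 1.546, -0.928]
wrist_force: [-0.3, -0.6, -0.3]
finger_gap: 1.001
grasp_force: 0.0
```

Run:
```python
from h import *
C=cur(); print(w2s((C@[0,0,147,1])[:3]), np.degrees(R.from_matrix(rot(35).T@C[:3,:3]).as_rotvec())); s=read_state();print(s['q'].round(3),s['time'],s['wrist_force'],s['wrist_torque'])
```

```text
[-62.639268   -42.15701039 180.92927923] [-0.048186    0.28887217 -0.46941752]
[ 0.012  0.391  1.8   -0.975  1.34   0.593] 2.95 [-0.33126738 -0.62880516 -0.26791986] [ 0.36252349 -0.00062501 -0.05512784]
```

Call:
step_arm:
  plan:
    - {"translation": [0, 0, 0], "dr": [0, 0, 0.1], "fingers": 0.75}
    - {"translation": [0, 0, 0], "dr": [0, 0, 0], "fingers": 0.75}
    - {"translation": [0, 0, 0], "dr": [0, 0, 0], "fingers": 0.7}
    - {"translation": [0, 0, 0], "dr": [0, 0, 0], "fingers": 0.5}
    - {"translation": [0, 0, 0], "dr": [0, 0, 0], "fingers": 0.5}
    - {"translation": [0, 0, 0], "dr": [0, 0, 0], "fingers": 0.5}
    - {"translation": [0, 0, 0], "dr": [0, 0, 0], "fingers": 0.5}
  newtons: 25

```text
time: 3.53
tcp_pos: [517.9, 8.9, 268.2]
tool_rot: [1.786, 1.537, -0.919]
wrist_force: [-0.4, 3.0, 2.5]
finger_gap: 0.654
grasp_force: 24.9
```

Run:
```python
from h import *
C=cur(); print(w2s((C@[0,0,147,1])[:3]), np.degrees(R.from_matrix(rot(35).T@C[:3,:3]).as_rotvec())); s=read_state();print(s['wrist_torque'])
D=C[:3,:3].T; print('EY in tool',D@EY,'EX',D@EX,'Z',D@Z)
```

```text
[-64.70994565 -40.84812188 183.24811474] [-0.27779647  0.31660631  0.11051312]
[ 0.38778018  0.00795109 -0.09769062]
EY in tool [0.0019154  0.99998639 0.00485375] EX [-0.57809689 -0.00285323  0.81596314] Z [-0.81596588  0.00436883 -0.57808355]
```

Call:
step_arm:
  plan:
    - {"translation": [-0.04, 0, -0.03], "dr": [0, 0, 0], "fingers": 0.5}
    - {"translation": [0, 0.15, 0], "dr": [0, 0, 0], "fingers": 0.5}
    - {"translation": [0, 0.3, 0], "dr": [0, 0, 0], "fingers": 0.5}
    - {"translation": [0, 0.3, 0], "dr": [0, 0, 0], "fingers": 0.5}
    - {"translation": [0, 0.3, 0], "dr": [0, 0, 0], "fingers": 0.5}
    - {"translation": [0, 0.3, 0], "dr": [0, 0, 0], "fingers": 0.5}
    - {"translation": [0, 0.15, 0], "dr": [0, 0, 0], "fingers": 0.5}
    - {"translation": [0, 0, 0], "dr": [0, 0, 0], "fingers": 0.5}

```text
time: 4.2
tcp_pos: [563.6, 1.7, 269.4]
tool_rot: [1.786, 1.537, -0.918]
wrist_force: [2.4, 2.1, -2.4]
finger_gap: 0.652
grasp_force: 24.9
```

```bash
cat >> h.py <<'E'
def rep():
    C=cur(); s=read_state(); F=s['wrist_force']; print('g',w2s((C@[0,0,147,1])[:3]).round(2),'rot',np.degrees(R.from_matrix(rot(35).T@C[:3,:3]).as_rotvec()).round(2),'F stand',(F@EX).round(1),(F@EY).round(1),F[2].round(1),'tq',s['wrist_torque'].round(2),'q',s['q'].round(2),s['finger_gap'].round(3))
E
python3 -c "from h import *;rep()"
```

```text
Traceback (most recent call last):
  File "h.py", line 25, in rep
    C=cur(); s=read_state(); F=s['wrist_force']; print('g',w2s((C@[0,0,147,1])[:3]).round(2),'rot',np.degrees(R.from_matrix(rot(35).T@C[:3,:3]).as_rotvec()).round(2),'F stand',(F@EX).round(1),(F@EY).round(1),F[2].round(1),'tq',s['wrist_torque'].round(2),'q',s['q'].round(2),s['finger_gap'].round(3))
                                                                                                                                                                                                                                                                                  ^^^^^^^^^^^^^^^^^^^^^
AttributeError: 'float' object has no attribute 'round'
```

Call:
step_arm:
  plan:
    - {"translation": [0, 0.15, 0], "dr": [0, 0, 0], "fingers": 0.5}
    - {"translation": [0, 0.3, 0], "dr": [0, 0, 0], "fingers": 0.5}
    - {"translation": [0, 0.3, 0], "dr": [0, 0, 0], "fingers": 0.5}
    - {"translation": [0, 0.3, 0], "dr": [0, 0, 0], "fingers": 0.5}
    - {"translation": [0, 0.3, 0], "dr": [0, 0, 0], "fingers": 0.5}
    - {"translation": [0, 0.3, 0], "dr": [0, 0, 0], "fingers": 0.5}
    - {"translation": [0, 0.3, 0], "dr": [0, 0, 0], "fingers": 0.5}
    - {"translation": [0, 0.15, 0], "dr": [0, 0, 0], "fingers": 0.5}
    - {"translation": [0, 0, 0], "dr": [0, 0, 0], "fingers": 0.5}

```text
time: 4.95
tcp_pos: [625.8, -7.6, 269.8]
tool_rot: [1.786, 1.537, -0.918]
wrist_force: [1.1, 2.1, -2.6]
finger_gap: 0.654
grasp_force: 24.9
```

```bash
sed -i "s/s\['finger_gap'\].round(3)/s['finger_gap']/" h.py
python3 -c "from h import *;rep()"
```

```text
g [-64.52  68.41 184.86] rot [-0.31  0.32  0.14] F stand -2.3 0.7 -2.6 tq [ 1.08 -0.22  0.29] q [-0.01  0.57  1.52 -0.97  1.38  0.5 ] 0.6538390470873211
```

Call:
step_arm:
  plan:
    - {"translation": [0, 0.1, 0], "dr": [0, 0, 0], "fingers": 0.5}
    - {"translation": [0, 0.1, 0], "dr": [0, 0, 0], "fingers": 0.5}
    - {"translation": [0, 0.1, 0], "dr": [0, 0, 0], "fingers": 0.5}
    - {"translation": [0, 0.1, 0], "dr": [0, 0, 0], "fingers": 0.5}
    - {"translation": [0, 0, 0], "dr": [0, 0, 0], "fingers": 0.5}

```text
time: 5.37
tcp_pos: [636.9, -9.3, 269.9]
tool_rot: [1.786, 1.537, -0.919]
wrist_force: [2.2, 0.9, -2.2]
finger_gap: 0.658
grasp_force: 24.9
```

```bash
python3 -c "from h import *;rep()"
```

```text
g [-64.56  79.52 184.96] rot [-0.26  0.31  0.11] F stand -1.2 2.0 -2.2 tq [ 1.05 -0.17  0.14] q [-0.01  0.59  1.49 -0.97  1.38  0.49] 0.6575124829190627
```

Call:
step_arm:
  plan:
    - {"translation": [0, 0.06, 0], "dr": [0, 0, 0], "fingers": 0.5}
    - {"translation": [0, 0.06, 0], "dr": [0, 0, 0], "fingers": 0.5}
    - {"translation": [0, 0, 0], "dr": [0, 0, 0], "fingers": 0.5}

```text
time: 5.62
tcp_pos: [640.3, -9.7, 269.9]
tool_rot: [1.786, 1.537, -0.92]
wrist_force: [0.8, 2.2, -3.0]
finger_gap: 0.657
grasp_force: 24.9
```

```bash
python3 -c "from h import *;rep()"
```

```text
g [-64.58  82.84 184.94] rot [-0.25  0.31  0.11] F stand -2.3 0.5 -3.0 tq [ 1.03 -0.05  0.  ] q [-0.02  0.6   1.48 -0.97  1.38  0.49] 0.6566925742922897
```

Call:
step_arm:
  plan:
    - {"translation": [0, 0.05, 0], "dr": [0, 0, 0], "fingers": 0.5}
    - {"translation": [0, 0.05, 0], "dr": [0, 0, 0], "fingers": 0.5}
    - {"translation": [0, 0, 0], "dr": [0, 0, 0], "fingers": 0.5}

```text
time: 5.87
tcp_pos: [643.2, -10.2, 269.9]
tool_rot: [1.786, 1.537, -0.92]
wrist_force: [0.3, 2.6, -2.4]
finger_gap: 0.656
grasp_force: 24.9
```

```bash
python3 -c "from h import *;rep()"
```

```text
g [-64.58  85.83 184.92] rot [-0.24  0.31  0.1 ] F stand -2.6 -0.1 -2.4 tq [ 1.03 -0.01  0.02] q [-0.02  0.6   1.47 -0.97  1.39  0.49] 0.656191864743288
```

Call:
step_arm:
  plan:
    - {"translation": [0, 0.05, 0], "dr": [0, 0, 0], "fingers": 0.5}
    - {"translation": [0, 0.05, 0], "dr": [0, 0, 0], "fingers": 0.5}
    - {"translation": [0, 0, 0], "dr": [0, 0, 0], "fingers": 0.5}

```text
time: 6.12
tcp_pos: [646.2, -10.6, 269.9]
tool_rot: [1.786, 1.537, -0.92]
wrist_force: [0.1, 0.4, -3.5]
finger_gap: 0.658
grasp_force: 24.9
```

```bash
python3 -c "from h import *;rep()"
```

```text
g [-64.57  88.85 184.91] rot [-0.24  0.31  0.1 ] F stand -0.4 0.1 -3.5 tq [ 1.02 -0.04  0.02] q [-0.02  0.61  1.46 -0.97  1.39  0.48] 0.6582138837881085
```

Call:
step_arm:
  plan:
    - {"translation": [0, 0.05, 0], "dr": [0, 0, 0], "fingers": 0.5}
    - {"translation": [0, 0.05, 0], "dr": [0, 0, 0], "fingers": 0.5}
    - {"translation": [0, 0, 0], "dr": [0, 0, 0], "fingers": 0.5}

```text
time: 6.37
tcp_pos: [648.8, -11.0, 269.8]
tool_rot: [1.787, 1.536, -0.921]
wrist_force: [-2.4, 2.5, -2.2]
finger_gap: 0.658
grasp_force: 25.0
```

```bash
python3 -c "from h import *;rep()"
```

```text
g [-64.63  91.19 184.83] rot [-0.15  0.3   0.11] F stand -2.1 -2.7 -2.2 tq [ 1.01  0.13 -0.6 ] q [-0.02  0.61  1.45 -0.97  1.39  0.48] 0.6583574351125345
```

Call:
step_arm:
  plan:
    - {"translation": [0, 0.04, 0], "dr": [0, 0, 0], "fingers": 0.5}
    - {"translation": [0, 0.03, 0], "dr": [0, 0, 0], "fingers": 0.5}
    - {"translation": [0, 0, 0], "dr": [0, 0, 0], "fingers": 0.5}

```text
time: 6.62
tcp_pos: [649.8, -11.0, 269.6]
tool_rot: [1.789, 1.536, -0.926]
wrist_force: [-9.5, 5.7, 0.5]
finger_gap: 0.656
grasp_force: 25.0
```

```bash
python3 -c "from h import *;rep()"
```

```text
g [-64.69  91.66 184.7 ] rot [0.07 0.27 0.09] F stand -4.2 -10.2 0.5 tq [ 0.85  0.65 -1.77] q [-0.02  0.61  1.45 -0.96  1.39  0.48] 0.6559882507762812
```

Call:
step_arm:
  plan:
    - {"translation": [0, -0.09, 0], "dr": [0, 0, 0], "fingers": 0.5}
    - {"translation": [0, -0.09, 0], "dr": [0, 0, 0], "fingers": 0.5}
    - {"translation": [0, -0.09, 0], "dr": [0, 0, 0], "fingers": 0.5}
    - {"translation": [0, -0.06, 0], "dr": [0, 0, 0], "fingers": 0.5}
    - {"translation": [0, 0, 0], "dr": [0, 0, 0], "fingers": 0.5}
    - {"translation": [0, 0, 0], "dr": [0, 0, 0], "fingers": 0.5}

```text
time: 7.12
tcp_pos: [641.2, -9.8, 270.0]
tool_rot: [1.786, 1.537, -0.92]
wrist_force: [0.6, 2.2, -2.2]
finger_gap: 0.659
grasp_force: 24.9
```

```bash
python3 -c "from h import *;rep()"
```

```text
g [-64.62  83.72 185.08] rot [-0.23  0.3   0.1 ] F stand -2.3 0.2 -2.2 tq [ 0.9  -0.04 -0.  ] q [-0.02  0.6   1.47 -0.97  1.39  0.49] 0.6592027913742171
```

Call:
step_arm:
  plan:
    - {"translation": [0, -0.02, 0], "dr": [0, 0, 0], "fingers": 0.5}
    - {"translation": [0.02, 0, -0.03], "dr": [0, 0, 0], "fingers": 0.5}
    - {"translation": [0.02, 0, -0.03], "dr": [0, 0, 0], "fingers": 0.5}
    - {"translation": [0.02, 0, -0.03], "dr": [0, 0, 0], "fingers": 0.5}
    - {"translation": [0.03, 0, -0.03], "dr": [0, 0, 0], "fingers": 0.5}
    - {"translation": [0, 0, 0], "dr": [0, 0, 0], "fingers": 0.5}

```text
time: 7.62
tcp_pos: [641.3, -5.2, 269.6]
tool_rot: [1.786, 1.537, -0.92]
wrist_force: [-0.1, -0.6, -3.1]
finger_gap: 0.658
grasp_force: 25.0
```

```bash
python3 -c "from h import *;rep()"
```

```text
g [-69.22  83.09 184.63] rot [-0.22  0.3   0.09] F stand 0.6 0.0 -3.1 tq [ 0.76 -0.   -0.  ] q [-0.01  0.6   1.47 -0.96  1.39  0.49] 0.657845925783523
```

Call:
step_arm:
  plan:
    - {"translation": [0.01, 0, -0.05], "dr": [0, 0, 0], "fingers": 0.5}
    - {"translation": [0.03, 0, -0.04], "dr": [0, 0, 0], "fingers": 0.5}
    - {"translation": [0.03, 0, -0.04], "dr": [0, 0, 0], "fingers": 0.5}
    - {"translation": [0.03, 0, -0.04], "dr": [0, 0, 0], "fingers": 0.5}
    - {"translation": [0, 0, 0], "dr": [0, 0, 0], "fingers": 0.5}

```text
time: 8.03
tcp_pos: [642.2, 0.9, 270.2]
tool_rot: [1.786, 1.537, -0.92]
wrist_force: [0.3, -0.2, -3.4]
finger_gap: 0.657
grasp_force: 25.0
```

```bash
python3 -c "from h import *;rep()"
```

```text
g [-75.34  83.15 185.23] rot [-0.25  0.31  0.09] F stand 0.1 0.3 -3.4 tq [ 0.68 -0.01 -0.02] q [ 0.    0.6   1.47 -0.96  1.4   0.49] 0.6565338391553597
```

Call:
step_arm:
  plan:
    - {"translation": [0.1, 0, -0.14], "dr": [0, 0, 0], "fingers": 0.5}
    - {"translation": [0.2, 0, -0.28], "dr": [0, 0, 0], "fingers": 0.5}
    - {"translation": [0.29, 0, -0.41], "dr": [0, 0, 0], "fingers": 0.5}
    - {"translation": [0.29, 0, -0.41], "dr": [0, 0, 0], "fingers": 0.5}
    - {"translation": [0.29, 0, -0.41], "dr": [0, 0, 0], "fingers": 0.5}
    - {"translation": [0.29, 0, -0.41], "dr": [0, 0, 0], "fingers": 0.5}
    - {"translation": [0.2, 0, -0.28], "dr": [0, 0, 0], "fingers": 0.5}
    - {"translation": [0, 0, 0], "dr": [0, 0, 0], "fingers": 0.5}

```text
time: 8.7
tcp_pos: [655.1, 88.7, 270.0]
tool_rot: [1.784, 1.539, -0.918]
wrist_force: [-0.3, -0.6, -3.1]
finger_gap: 0.654
grasp_force: 25.0
```

Run:
```python
from h import *
rep()
k=K('side'); im,d=grab_frame('side'); P=cloud('side',d,k); cv2.imwrite('pics/s2.png',cv2.resize(im[100:420,100:500],(750,600)))
c=np.array([462,200,0]); A=rot(35); g=c-26*EX; g[2]=150; T=M(A,grasp2tcp(A,g)); print(T[:3,3]); plan(T,16)
```

```text
g [-164.16   83.11  185.01] rot [-0.39  0.34  0.01] F stand 0.7 -0.2 -3.1 tq [ 0.69 -0.04 -0.01] q [ 0.13  0.66  1.37 -0.91  1.51  0.53] 0.6536784349789536
[483.89426972 344.7691121  234.31573614]
16 trans [ 0.335 -0.432 -0.348] dr [ 0.005 -0.004 -0.   ]
mid tip [[636.0, -47.0, 174.0], [593.0, 18.0, 165.0], [549.0, 82.0, 157.0], [506.0, 146.0, 148.0], [464.0, 210.0, 139.0]]
```

View pics/s2.png

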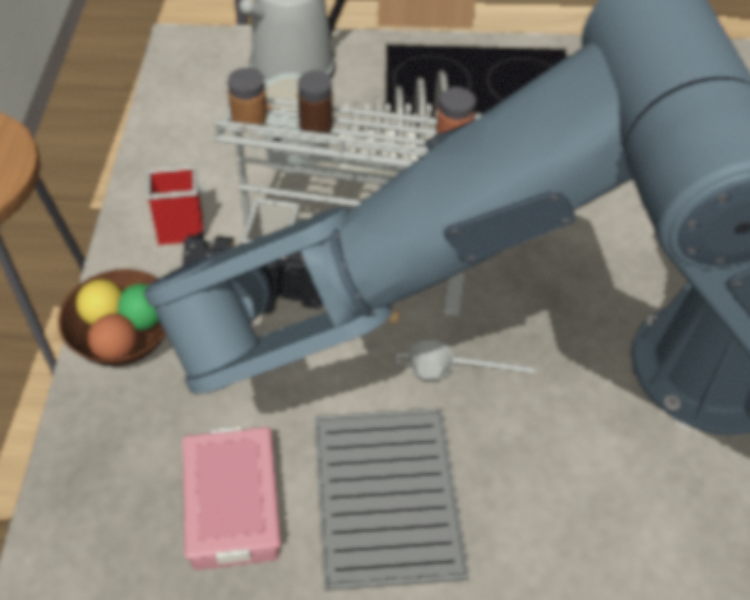

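The side view shows the stand and jars undisturbed and the arm holding the caddy, which is hidden behind the wrist, clear in front of the strip. The tray at (390,498) and lunch at (230,495) are unobstructed.

Call:
step_arm:
  plan:
    - {"translation": [0.15, -0.2, -0.15], "dr": [0, 0, 0], "fingers": 0.5}
    - {"translation": [0.33, -0.43, -0.35], "dr": [0, 0, 0], "fingers": 0.5}
    - {"translation": [0.33, -0.43, -0.35], "dr": [0, 0, 0], "fingers": 0.5}
    - {"translation": [0.33, -0.43, -0.35], "dr": [0, 0, 0], "fingers": 0.5}
    - {"translation": [0.33, -0.43, -0.35], "dr": [0, 0, 0], "fingers": 0.5}
    - {"translation": [0.33, -0.43, -0.35], "dr": [0, 0, 0], "fingers": 0.5}
    - {"translation": [0.33, -0.43, -0.35], "dr": [0, 0, 0], "fingers": 0.5}
    - {"translation": [0.33, -0.43, -0.35], "dr": [0, 0, 0], "fingers": 0.5}
    - {"translation": [0.33, -0.43, -0.35], "dr": [0, 0, 0], "fingers": 0.5}
    - {"translation": [0.33, -0.43, -0.35], "dr": [0, 0, 0], "fingers": 0.5}
    - {"translation": [0.33, -0.43, -0.35], "dr": [0, 0, 0], "fingers": 0.5}
    - {"translation": [0.33, -0.43, -0.35], "dr": [0, 0, 0], "fingers": 0.5}

```text
time: 9.75
tcp_pos: [532.0, 269.3, 246.4]
tool_rot: [1.787, 1.536, -0.921]
wrist_force: [0.5, 0.0, -3.0]
finger_gap: 0.654
grasp_force: 25.0
```

Run:
```python
from h import *
rep()
c=np.array([462,200,0]); A=rot(35); g=c-26*EX; g[2]=125; T=M(A,grasp2tcp(A,g)); plan(T,6)
```

```text
g [-324.22  -66.11  161.5 ] rot [-0.19  0.29  0.14] F stand -0.1 0.5 -3.0 tq [ 0.79 -0.07 -0.01] q [ 0.44  0.64  1.46 -0.75  1.67  0.77] 0.6538478916016621
6 trans [ 0.384 -0.327 -0.188] dr [ 0.007 -0.011 -0.005]
mid tip [[512.0, 135.0, 151.0], [480.0, 185.0, 126.0]]
```

Call:
step_arm:
  plan:
    - {"translation": [0.38, -0.33, -0.19], "dr": [0, 0, 0], "fingers": 0.5}
    - {"translation": [0.38, -0.33, -0.19], "dr": [0, 0, 0], "fingers": 0.5}
    - {"translation": [0.38, -0.33, -0.19], "dr": [0, 0, 0], "fingers": 0.5}
    - {"translation": [0.38, -0.33, -0.19], "dr": [0, 0, 0], "fingers": 0.5}
    - {"translation": [0.38, -0.33, -0.19], "dr": [0, 0, 0], "fingers": 0.5}
    - {"translation": [0.38, -0.33, -0.19], "dr": [0, 0, 0], "fingers": 0.5}
    - {"translation": [0, 0, 0], "dr": [0, 0, 0], "fingers": 0.5}

```text
time: 10.33
tcp_pos: [481.9, 346.7, 208.2]
tool_rot: [1.784, 1.54, -0.922]
wrist_force: [-1.5, -0.2, -2.4]
finger_gap: 0.656
grasp_force: 25.0
```

Run:
```python
from h import *
np.set_printoptions(precision=1,suppress=True)
rep()
C=cur();k=K('wrist'); im,d=grab_frame('wrist'); cv2.imwrite('pics/w3.png',im); P=cloud('wrist',d,k); 
S=np.apply_along_axis(w2s,2,P)-w2s((C@[0,0,147,1])[:3])
m=(np.abs(S[...,1])<27)&(S[...,0]<-3)&(S[...,0]>-25)&(S[...,2]<45)&(S[...,2]>-75)
Q=S[m]; print(len(Q),Q.min(0),Q.max(0)); 
if len(Q)>100:
    G=np.c_[Q[:,1:],np.ones(len(Q))]; w=np.linalg.lstsq(G,Q[:,0],rcond=None)[0]; r=Q[:,0]-G@w; k=np.abs(r)<2; w=np.linalg.lstsq(G[k],Q[k,0],rcond=None)[0]; print('dx/dy,dx/dz deg',np.degrees(np.arctan(w[:2])),w[2],k.sum())
```

```text
g [-393.2 -127.1  123.4] rot [-0.2  0.3 -0.1] F stand 0.4 -1.5 -2.4 tq [0.7 0.  0. ] q [ 0.6  0.7  1.4 -0.7  1.7  0.9] 0.6560622374317329
22373 [-15.8 -27.  -72. ] [-7.9 27.  36. ]
dx/dy,dx/dz deg [ 0.4 -1.7] -12.213278212949483 22342
```

View pics/w3.png

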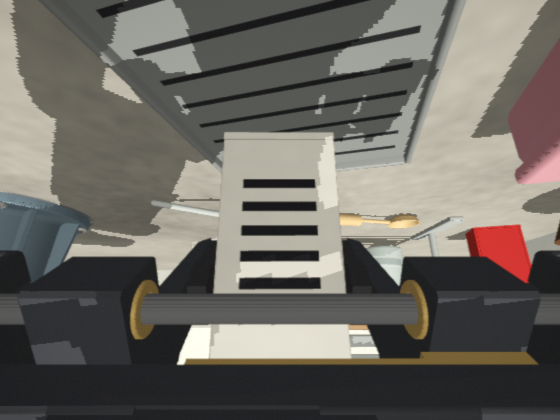

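The wrist view shows the caddy front at columns 215–345, held upright between the pads. Its underside is at row 133, and the tray below it covers columns 70–460. Computed caddy centre is (461,203), well inside the tray.

Call:
step_arm:
  plan:
    - {"translation": [0.16, 0, 0.12], "dr": [0, 0, 0], "fingers": 0.5}
    - {"translation": [0.16, 0, 0.12], "dr": [0, 0, 0], "fingers": 0.5}
    - {"translation": [0.16, 0, 0.12], "dr": [0, 0, 0], "fingers": 0.5}
    - {"translation": [0.16, 0, 0.12], "dr": [0, 0, 0], "fingers": 0.5}
    - {"translation": [0.16, 0, 0.12], "dr": [0, 0, 0], "fingers": 0.5}
    - {"translation": [0.12, 0, 0.08], "dr": [0, 0, 0], "fingers": 0.5}
    - {"translation": [0.05, 0, 0.03], "dr": [0, 0, 0], "fingers": 0.5}
    - {"translation": [0, 0, 0], "dr": [0, 0, 0], "fingers": 0.5}

```text
time: 11.05
tcp_pos: [484.0, 343.8, 173.4]
tool_rot: [1.786, 1.537, -0.921]
wrist_force: [0.6, -0.1, -2.0]
finger_gap: 0.655
grasp_force: 25.0
```

```bash
python3 -c "from h import *;rep()"
```

```text
g [-390.66 -124.71   88.52] rot [-0.19  0.27  0.07] F stand 0.0 0.6 -2.0 tq [ 0.69 -0.04 -0.04] q [ 0.57  0.77  1.43 -0.67  1.67  0.91] 0.6547175220766747
```

Call:
step_arm:
  plan:
    - {"translation": [0.05, 0, 0.035], "dr": [0, 0, 0], "fingers": 0.5}
    - {"translation": [0.05, 0, 0.035], "dr": [0, 0, 0], "fingers": 0.5}
    - {"translation": [0.05, 0, 0.035], "dr": [0, 0, 0], "fingers": 0.5}
    - {"translation": [0.04, 0, 0.03], "dr": [0, 0, 0], "fingers": 0.5}
    - {"translation": [0.04, 0, 0.03], "dr": [0, 0, 0], "fingers": 0.5}
    - {"translation": [0, 0, 0], "dr": [0, 0, 0], "fingers": 0.5}
    - {"translation": [0, 0, 0], "dr": [0, 0, 0], "fingers": 0.5}

```text
time: 11.63
tcp_pos: [484.0, 343.9, 165.5]
tool_rot: [1.786, 1.537, -0.92]
wrist_force: [-0.2, 0.3, -2.4]
finger_gap: 0.654
grasp_force: 25.0
```

```bash
python3 -c "from h import *;rep()"
```

```text
g [-390.84 -124.56   80.57] rot [-0.23  0.3   0.09] F stand -0.3 -0.3 -2.4 tq [ 0.72 -0.06  0.04] q [ 0.57  0.78  1.43 -0.67  1.66  0.92] 0.6543795095628764
```

Call:
step_arm:
  plan:
    - {"translation": [0.03, 0, 0.02], "dr": [0, 0, 0], "fingers": 0.5}
    - {"translation": [0.03, 0, 0.02], "dr": [0, 0, 0], "fingers": 0.5}
    - {"translation": [0.02, 0, 0.01], "dr": [0, 0, 0], "fingers": 0.5}
    - {"translation": [0, 0, 0], "dr": [0, 0, 0], "fingers": 0.5}
    - {"translation": [0, 0, 0], "dr": [0, 0, 0], "fingers": 0.5}

```text
time: 12.05
tcp_pos: [484.2, 344.1, 163.2]
tool_rot: [1.786, 1.536, -0.92]
wrist_force: [-0.7, -0.0, 2.5]
finger_gap: 0.655
grasp_force: 24.9
```

```bash
python3 -c "from h import *;rep()"
```

```text
g [-391.01 -124.44   78.31] rot [-0.23  0.27  0.12] F stand 0.1 -0.7 2.5 tq [ 0.11  0.12 -0.13] q [ 0.57  0.79  1.43 -0.67  1.66  0.92] 0.6553623955429495
```

Call:
step_arm:
  plan:
    - {"translation": [0.015, 0, 0.01], "dr": [0, 0, 0], "fingers": 0.5}
    - {"translation": [0, 0, 0], "dr": [0, 0, 0], "fingers": 0.5}

```text
time: 12.22
tcp_pos: [484.2, 344.0, 163.0]
tool_rot: [1.786, 1.535, -0.921]
wrist_force: [-1.2, -0.8, 5.3]
finger_gap: 0.657
grasp_force: 24.9
```

```bash
python3 -c "from h import *;rep()"
```

```text
g [-390.92 -124.41   78.24] rot [-0.23  0.23  0.14] F stand 0.9 -1.1 5.3 tq [-0.29  0.29 -0.14] q [ 0.57  0.79  1.43 -0.67  1.66  0.92] 0.6573345725742707
```

Seated on the tray. Release, then retreat along -z of the tool.

Call:
step_arm:
  plan:
    - {"translation": [0, 0, 0], "dr": [0, 0, 0], "fingers": 0.7}
    - {"translation": [0, 0, 0], "dr": [0, 0, 0], "fingers": 0.75}
    - {"translation": [0, 0, 0], "dr": [0, 0, 0], "fingers": 0.95}
    - {"translation": [0, 0, 0], "dr": [0, 0, 0], "fingers": 0.95}
    - {"translation": [0, 0, 0], "dr": [0, 0, 0], "fingers": 0.95}
    - {"translation": [0, 0, 0], "dr": [0, 0, 0], "fingers": 0.95}

```text
time: 12.72
tcp_pos: [484.1, 344.1, 162.1]
tool_rot: [1.786, 1.537, -0.92]
wrist_force: [0.6, -0.2, -0.3]
finger_gap: 0.949
grasp_force: 0.0
```

Call:
step_arm:
  plan:
    - {"translation": [0, 0, -0.1], "dr": [0, 0, 0], "fingers": 0.95}
    - {"translation": [0, 0, -0.2], "dr": [0, 0, 0], "fingers": 0.95}
    - {"translation": [0, 0, -0.4], "dr": [0, 0, 0], "fingers": 0.95}
    - {"translation": [0, 0, -0.6], "dr": [0, 0, 0], "fingers": 0.95}
    - {"translation": [0, 0, -0.6], "dr": [0, 0, 0], "fingers": 0.95}
    - {"translation": [0, 0, -0.6], "dr": [0, 0, 0], "fingers": 0.95}
    - {"translation": [0, 0, -0.6], "dr": [0, 0, 0], "fingers": 0.95}
    - {"translation": [0, 0, -0.6], "dr": [0, 0, 0], "fingers": 0.95}
    - {"translation": [0, 0, -0.4], "dr": [0, 0, 0], "fingers": 0.95}
    - {"translation": [0, 0, 0], "dr": [0, 0, 0], "fingers": 0.95}
    - {"translation": [0, 0, 0], "dr": [0, 0, 0], "fingers": 0.95}

```text
time: 13.63
tcp_pos: [498.6, 444.3, 234.0]
tool_rot: [1.786, 1.538, -0.918]
wrist_force: [-0.7, -0.2, -0.5]
finger_gap: 0.951
grasp_force: 0.0
```

Run:
```python
from h import *
rep(); a,_=grab_frame('wrist'); b,_=grab_frame('top')
cv2.imwrite('pics/end.png',cv2.resize(np.hstack([a,b]),(800,300)))
```

```text
g [-492.45 -125.01  148.94] rot [-0.32  0.38  0.12] F stand 0.3 -0.7 -0.5 tq [ 0.32 -0.01 -0.01] q [ 0.67  0.82  1.18 -0.62  1.87  0.87] 0.9513325917313153
```

View pics/end.png

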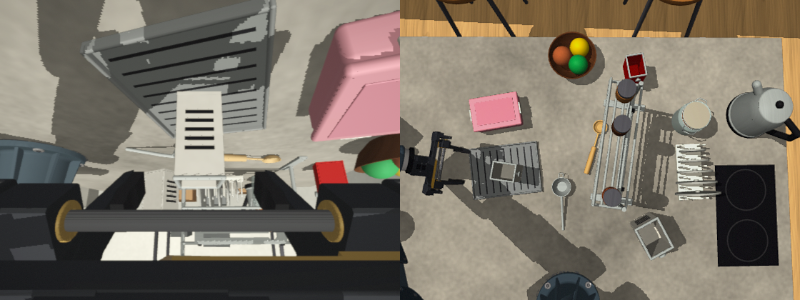

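The wrist view (200,135) and the top view (503,172) both show the caddy upright on the tray, clear of the gripper, with everything else in place.

```bash
python3 -c "from cell import *;print(job_done())"
```

```text
the job is handed in; nothing more can be done
None
```

The caddy was slid to the opening, its stud eased out without forcing, and the caddy set upright on the drying tray and released; nothing else appeared moved, and the job was handed in at about 14 s of the 45 s allowed (no verdict was returned).

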